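Close up a frame joint in a tacking jig and lock the sliding stop

ROBOT

A 6-joint arm with a two-finger parallel gripper is mounted at the origin on a cart in front of the work surface, level with it; the furniture and walls round the work are solid. World frame = base frame: x ahead of the robot, y to its left, z up, the work surface at z = 0. Lengths are in m, angles in rad, forces in N, time in s.
With the tool pointing down it reaches from about 0.35 to 0.975 m from the base axis. Payload 17.4 kg.
Tool frame: the origin (TCP) lies at the very end of the fingers, on their centre line; the grasp point (between the pads) lies 19 mm behind it; z points along the fingers, y is the line along which they close (so a half turn about z gives the same grasp; the last joint's range is limited). The gripper opens to 85 mm and grips with 20 to 120 N. Pads are 22 mm wide; open, the fingers measure 114 mm over their backs; the gripper's body (76 mm by 85 mm) begins 54 mm behind the grasp point. The pads swing forward as they close: fully open they stand 13 mm farther back than shut.
Start: joints at [1.177, 0.116, 1.442, -0, 1.584, -0.038], TCP at [0.235, 0.633, 0.231] pointing down, gripper open.
Joint ranges: [-2.83, 2.83], [-0.83, 2.19], [0.07, 2.5], [-1.14, 4.28], [0.01, 3], [-2.97, 2.97]. Speed limits (rad/s): [1.89, 1.89, 2.22, 3.14, 3.14, 3.14].

INTERFACE

Orientations are given as a 3x3 rotation matrix whose columns are the frame's x, y, z axes.
In Python, from rig import robot gives the robot as it stands. The module is installed in compiled form; this text tells all that it offers.
- The arm moves only by the shell command python3 -m crank 'ROWS' [OPENING] [FORCE]. ROWS is JSON, one flat list of numbers, 6 for each row, row after row: the shift along the world's x, y, z in cm, then the turn, a rotation vector about the world's x, y, z in rad. A call has 1 to 20 rows; each row shifts and turns the commanded pose from where the row before left it; what a row does not reach is not made up. A row lasts 1/10 s, in which the tool goes at most 50 mm and 8.59 degrees, less where a joint would pass 70% of its speed; a pose out of reach is approached as far as the arm can. A call is refused whole if a number of a shift passes 5 or a number of a turn 0.15, either way. A call with a gripper value outside its range is refused whole. OPENING is the opening, from -1 (shut) to 1 (fully open), set as the call begins (- or left out, the last holds). The fingers move at their own pace and stop on an object; FORCE is the grip in N (left out, the last holds). Time passes only in rows, so rows that do not move let the fingers close. It gives the time, the measured TCP pose, the force, the opening and the grip force at its end, in the units of the state.
- robot.read_state(): the state, without advancing time (a new reading comes with each control period).
- robot.capture(name): name is "scene" or "top" or "wrist"; returns a dict with "pixels" (400x640x3 uint8, red, green, blue), "fovy" (degrees; the focal length in pixels is half the picture's height over the tangent of half this angle, whatever the lens; pixels are square), "cx", "cy" (the principal point, pixels), "R" (3x3) and "t" (3): a world point X has camera coordinates R X + t. Camera axes: x right, y down, z forward; pixel columns grow to the right and rows downward; lengths in m; the calibration is good to about 2 mm. A picture is of the moment at which its call begins. There is no depth.
- robot.job_done(): hands the job in; it is judged then, once.
The state is a dict: "time_s": time; "qpos": joint angles; "qvel": joint speeds; "tau": joint torques, N m; "eef_pos": TCP position; "ee_rot": TCP orientation; "ft_force": force on the tool from outside, world axes, zero at the start; "ft_torque": the same for the moment, N m; "grip_width": finger opening in m; "finger_force": force on a finger pad.
Only numpy, scipy, OpenCV 4.12 (cv2) and the standard library are available. Lean on these libraries where they do the work, as an engineer would, in place of code of your own. Each camera call takes 0.05 s, during which the arm holds its last target. There are 200 camera calls.

TASK

Get this frame ready for tacking: loosen the red T-knob on the blue sliding stop, slide the stop along its rail so that it pushes the loose cross tube up against both legs of the U frame and the U frame home against the fixed end stop, with no gaps left, then turn the knob fully tight again so that the stop holds them there. Leave the tools lying about the jig where they are.

Things in the scene. Friction and masses are not known exactly. Their poses are not given: they have to be found in the camera images.
- jig: tacking jig: grey steel plate 180x430x10 mm fixed to the table. Origin on the table, x and y parallel to the plate's edges; plate spans x -75..+105, y -210..+220. Aluminium rail 30 wide, top 40 mm above the table, along y at x = +75, its inner side face is the fence (x = +60). Blue fixed end stop across the plate at the -y end, working face y = -175, top 36 mm high
- stop (a joint): travel in m of the blue sliding stop along the jig's -y, towards the fixed end stop: 0 = parked far end, 0.16 = travel limit; its working face is at jig y = 0.100 minus this value. It reads 0.151 when frame and tube are closed up with no gaps. Freed, it slides at about 2 to 3 N and stays where it is left; clamped, it holds against 40 to 60 N
- stop_face (a point): middle of the sliding stop's working face (the blue bar, 114 mm wide across the plate, 13 to 39 mm above the table) that meets the cross tube, 21 mm above the table; axes as the jig's
- push_face (a point): middle of the rear (+y) end face of the sliding stop's blue saddle, over the rail: a flat face 44 mm wide, 22 mm high, from 41 to 63 mm above the table, this point at 52 mm; push here towards jig -y. The saddle is 90 mm long from the working face to this face
- knob (a joint): angle in rad of the red clamp knob about the vertical: 0 = fully tight (end of turn), grows anticlockwise seen from above = loosening, 1.45 = other end of turn. The screw bites below about 0.45; above that the stop is free. Starts at 0 to 0.12. Needs about 0.1 to 0.15 N m and stays where it is left
- knob_grip (a point): centre of the red knob's T bar, on the knob's axis, 94 mm above the table, 40 mm towards +y from the stop's working face. Bar 60 mm long, 13 mm thick, 24 mm high (82 to 106 mm above the table), 19 mm clear over the saddle but for its 20 mm hub. Site x axis lies along the bar; at joint 0 the bar is square to the rail (along the jig's x), near 1.45 nearly along the rail
- u_frame: dark U frame of 22 mm square tube lying flat on the plate, 102x110x22 mm, loose. Origin under its middle; its x points along the legs to their open ends (x = +51, towards jig +y), the web's back is x = -51; legs centred at y = +-44. Home against the end stop its origin is at jig y = -124 mm
- cross_tube: dark square tube 110x22x22 mm lying on the plate across the leg ends, loose. Origin under its middle, x along the tube, roughly the jig's x. Closed up, its origin is at jig y = -62 mm
- magnet: welding magnet 85x85x15 mm, bystander on the table; origin under its middle
- soapstone: soapstone in a flat holder 13x132x12 mm, bystander; origin under its middle, long side along its y
- spanner: combination spanner 35x233x7 mm, bystander; origin under its middle, long side along its y
- hammer: small hammer 293x82x25 mm, bystander behind the jig; origin under its middle, handle along its x
- punch: centre punch 11x100x11 mm, bystander; origin under its middle, long side along its y

How it is judged:
By the outcome, as a careful person would: the job done as asked, in the order asked, and still so for the second after the job is handed in, with the robot touching nothing.
It also fails if it takes over 58 s, if anything falls off the work surface, if the arm or the gripper's body presses on something with over 40 N, if the wrist force passes 120 N, or if a joint passes its speed limit or range.

## Working session

There is one attempt and no reset: what is moved stays moved. The work goes in short steps, Python scripts to look and compute and a shell command to move; the robot and the scene stay as the last step left them, time stands still between calls to the robot, and variables do not carry over. Pictures are saved under pics/ and viewed, at most 10 in all, crops included, and the job is handed in when it is done.

```bash
mkdir -p pics
cat > h.py <<'E'
import numpy as np, cv2
from rig import robot
def cap(n,f=None):
    c=robot.capture(n); c['pixels']=np.array(c['pixels'])
    if f: cv2.imwrite('pics/'+f,c['pixels'][:,:,::-1])
    return c
def ray(c,u,v,z):
    f=200/np.tan(np.radians(c['fovy'])/2); R=np.array(c['R']);t=np.array(c['t'])
    o=-R.T@t; d=R.T@np.array([(u-c['cx'])/f,(v-c['cy'])/f,1]); return o+d*(z-o[2])/d[2]
def proj(c,X):
    f=200/np.tan(np.radians(c['fovy'])/2); p=np.array(c['R'])@X+np.array(c['t']); return p[:2]/p[2]*f+[c['cx'],c['cy']]
E
python3 - <<'E'
from h import *
import pickle
d={n:cap(n,n+'0.png') for n in('top','scene')}
pickle.dump(d,open('d0.pkl','wb'))
for n,c in d.items():
    print(n,c['pixels'].shape,c['fovy'],c['cx'],c['cy'],-np.array(c['R']).T@c['t'])
    hsv=cv2.cvtColor(c['pixels'],cv2.COLOR_RGB2HSV)
    red=cv2.inRange(hsv,(0,150,80),(8,255,255))|cv2.inRange(hsv,(172,150,80),(180,255,255))
    blue=cv2.inRange(hsv,(100,120,50),(125,255,255))
    for nm,m in(('red',red),('blue',blue)):
        for k in cv2.findContours(m,0,2)[0]:
            if cv2.contourArea(k)>40: print(nm,cv2.contourArea(k),cv2.minAreaRect(k),cv2.boxPoints(cv2.minAreaRect(k)).round().tolist())
s=robot.read_state();print(s['time_s'],s['eef_pos'],s['ee_rot'],s['grip_width'])
E
```

```text
top (400, 640, 3) 46.220608644105894 315.43286496182395 195.91620970545407 [ 0.29496761 -0.01008712  1.48091004]
blue 179.0 ((375.5615539550781, 207.4923095703125), (33.86148452758789, 7.690153121948242), 82.87498474121094) [[370.0, 191.0], [377.0, 190.0], [381.0, 224.0], [374.0, 225.0]]
blue 335.5 ((271.9617919921875, 210.598876953125), (47.45195007324219, 27.77906608581543), 84.5596694946289) [[256.0, 188.0], [284.0, 186.0], [288.0, 233.0], [260.0, 236.0]]
blue 3644.0 ((55.16257095336914, 163.3381805419922), (42.778533935546875, 111.20262908935547), 85.36454010009766) [[-2.0, 147.0], [109.0, 138.0], [112.0, 180.0], [1.0, 189.0]]
scene (400, 640, 3) 44.843932454205245 318.01171195700243 201.75794699628028 [ 0.01012512 -1.13360506  0.84751795]
red 95.5 ((312.689208984375, 185.1351318359375), (10.028338432312012, 16.111101150512695), 80.53767395019531) [[304.0, 182.0], [320.0, 179.0], [321.0, 189.0], [306.0, 191.0]]
blue 441.5 ((342.6000061035156, 259.8000183105469), (13.281566619873047, 39.212242126464844), 71.56504821777344) [[322.0, 260.0], [359.0, 247.0], [363.0, 260.0], [326.0, 272.0]]
blue 465.0 ((302.0481872558594, 206.4366455078125), (25.190567016601562, 42.67428970336914), 37.23483657836914) [[279.0, 216.0], [305.0, 182.0], [325.0, 197.0], [299.0, 231.0]]
blue 1146.0 ((275.6896057128906, 120.861328125), (53.12372589111328, 32.75166702270508), 87.51044464111328) [[258.0, 95.0], [291.0, 94.0], [293.0, 147.0], [260.0, 148.0]]
0.1 [0.23504792 0.63255681 0.23064244] [[-9.37367477e-01  3.48341828e-01 -4.28716987e-04]
 [ 3.48342085e-01  9.37366991e-01 -9.56769697e-04]
 [ 6.85822461e-05 -1.04618497e-03 -9.99999450e-01]] 0.08536636841973141
```

View pics/top0.png

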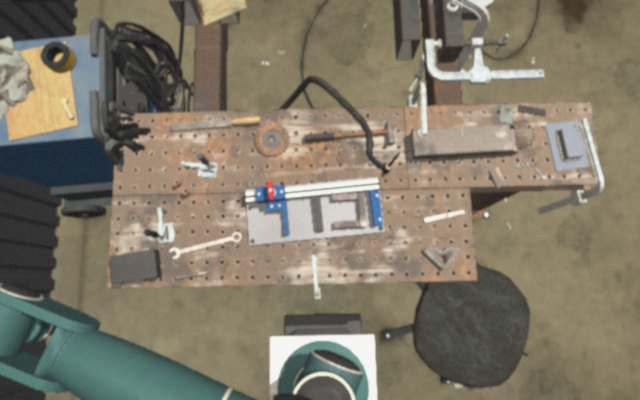

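View pics/scene0.png

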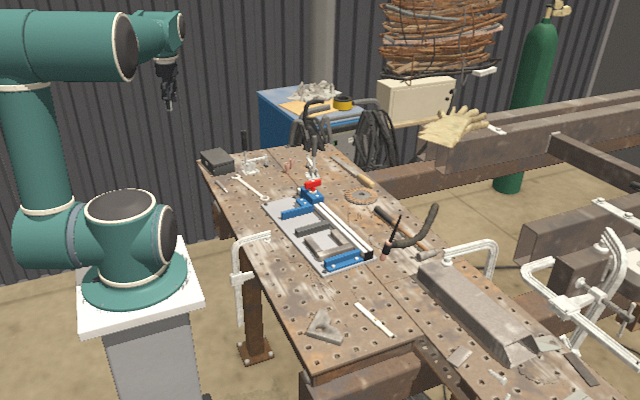

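Top view: the jig lies at about (250..382, 180..244), its +y end on the left. The red knob is near (270,190), the fixed stop near (376,207). The scene view shows the knob at (313,185). Next I'll enlarge the jig area.

Run:
```python
from h import *
import pickle
d=pickle.load(open('d0.pkl','rb'));c=d['top']
p=c['pixels'][165:255,235:395,::-1]
cv2.imwrite('pics/crop1.png',cv2.resize(p,None,fx=5,fy=5,interpolation=cv2.INTER_CUBIC))
hsv=cv2.cvtColor(c['pixels'],cv2.COLOR_RGB2HSV)
# plate: low saturation, mid grey in jig region
m=cv2.inRange(hsv,(90,10,110),(130,70,200));m[:175]=0;m[250:]=0;m[:,:240]=0;m[:,390:]=0
k=max(cv2.findContours(cv2.morphologyEx(m,3,np.ones((5,5))),0,2)[0],key=cv2.contourArea)
print(cv2.contourArea(k),cv2.approxPolyDP(k,3,True)[:,0].tolist())
for u,v in [(250,244),(382,231)]: print(ray(c,u,v,.01))
# fixed end stop/sliding stop blue
```

```text
257.5 [[275, 185], [275, 194], [285, 194], [286, 210], [281, 211], [278, 204], [277, 211], [266, 205], [266, 211], [282, 212], [283, 232], [288, 235], [284, 186]]
[0.4304876  0.21874284 0.01      ]
[ 0.46229372 -0.19693527  0.01      ]
```

View pics/crop1.png

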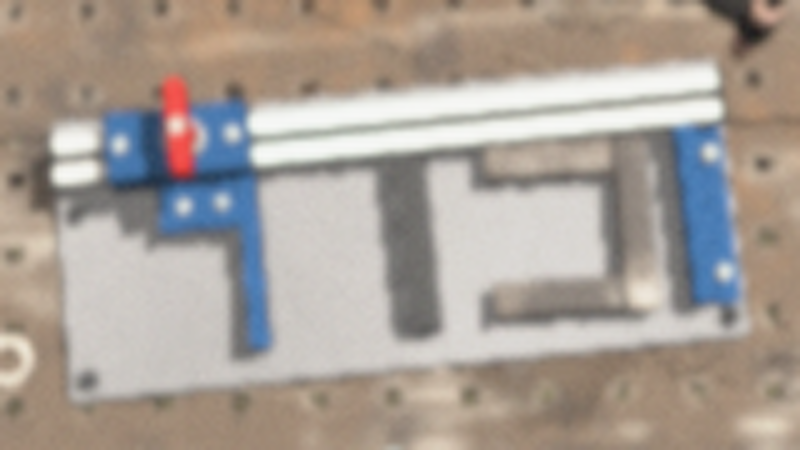

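The crop shows the plate's lower corners at crop (70,401) and (747,330), the knob centre near (178,127), the cross tube loose at (408,250), and the U frame short of the end stop at (693,215).

Run:
```python
from h import *
import pickle
d=pickle.load(open('d0.pkl','rb'));c=d['top']
q=lambda x,y,z:ray(c,x/5+235,y/5+165,z)
P=[((-75,220),q(70,401,.01)),((-75,-210),q(747,330,.01)),((90,220),q(52,125,.04)),((60,220),q(52,187,.04)),((90,-210),q(716,62,.04)),((60,-210),q(722,120,.04))]
a=np.array([p[0] for p in P])/1e3;b=np.array([p[1][:2] for p in P])
A=a-a.mean(0);B=b-b.mean(0);th=np.arctan2((A[:,0]*B[:,1]-A[:,1]*B[:,0]).sum(),(A*B).sum())
R=np.array([[np.cos(th),-np.sin(th)],[np.sin(th),np.cos(th)]]);t=b.mean(0)-R@a.mean(0)
print('yaw',th,'jig',t,'res',((a@R.T+t-b)*1e3).round(1).tolist())
print('knob pred',R@[.075,.14]+t,'pix',q(176,125,.106))
hs=d['scene'];hsv=cv2.cvtColor(hs['pixels'],cv2.COLOR_RGB2HSV)
print('scene red at .094',ray(hs,312.7,185,.094))
np.savez('jig.npz',R=R,t=t,th=th)
```

```text
yaw 0.07723899170903929 jig [0.51953959 0.00909865] res [[1.0, 0.8], [-1.2, -1.6], [-5.6, 5.7], [4.2, 3.7], [-3.0, -4.2], [4.5, -4.4]]
knob pred [0.58351327 0.15446842] pix [0.58221936 0.14408363 0.106     ]
scene red at .094 [0.58027411 0.13179701 0.094     ]
```

```bash
python3 -m crank '[1.75,-2.45,0,0,0,-0.135,1.75,-2.45,0,0,0,-0.135,1.75,-2.45,0,0,0,-0.135,1.75,-2.45,0,0,0,-0.135,1.75,-2.45,0,0,0,-0.135,1.75,-2.45,0,0,0,-0.135,1.75,-2.45,0,0,0,-0.135,1.75,-2.45,0,0,0,-0.135,1.75,-2.45,0,0,0,-0.135,1.75,-2.45,0,0,0,-0.135,1.75,-2.45,0,0,0,-0.135,1.75,-2.45,0,0,0,-0.135,1.75,-2.45,0,0,0,-0.135,1.75,-2.45,0,0,0,-0.135,1.75,-2.45,0,0,0,-0.135,1.75,-2.45,0,0,0,-0.135,1.75,-2.45,0,0,0,-0.135,1.75,-2.45,0,0,0,-0.135,1.75,-2.45,0,0,0,-0.135,1.75,-2.45,0,0,0,-0.135]' 1
python3 -m crank '[0,0,0,0,0,0,0,0,0,0,0,0]'
python3 - <<'E'
from h import *
c=cap('wrist','w1.png')
s=robot.read_state();print(s['time_s'],s['eef_pos'],s['ee_rot'],s['qpos'])
hsv=cv2.cvtColor(c['pixels'],cv2.COLOR_RGB2HSV)
red=cv2.inRange(hsv,(0,150,80),(8,255,255))|cv2.inRange(hsv,(172,150,80),(180,255,255))
for k in cv2.findContours(red,0,2)[0]:
    if cv2.contourArea(k)>40:
        r=cv2.minAreaRect(k);print(cv2.contourArea(k),r,ray(c,*r[0],.1))
print('cam',-np.array(c['R']).T@c['t'],c['R'])
E
```

```text
time_s: 2.1
eef_pos: [0.5856, 0.1416, 0.231]
ee_rot: [[0.997, 0.08, -0.0], [0.08, -0.997, -0.0], [-0.0, 0.0, -1.0]]
ft_force: [-0.3, 1.8, 0.3]
grip_width: 0.0855
finger_force: 0.0
time_s: 2.3
eef_pos: [0.5852, 0.1423, 0.2308]
ee_rot: [[0.996, 0.086, -0.001], [0.086, -0.996, -0.0], [-0.001, -0.0, -1.0]]
ft_force: [-0.0, -0.2, 0.1]
grip_width: 0.0853
finger_force: 0.0
2.35 [0.58491177 0.14290892 0.23099623] [[ 9.96211795e-01  8.69579751e-02 -6.08921670e-04]
 [ 8.69580417e-02 -9.96211971e-01  8.38077490e-05]
 [-5.99327305e-04 -1.36440904e-04 -9.99999811e-01]] [ 1.97170688e-01 -4.18167812e-02  1.60423773e+00  2.01477126e-04
  1.57975241e+00  1.68090078e+00]
812.5 ((320.5, 188.0), (64.0, 17.0), 90.0) [0.58558376 0.14460534 0.1       ]
cam [0.66727628 0.14951552 0.372942  ] [[ 8.58571299e-02 -9.96307399e-01 -3.45033583e-04]
 [-9.43286898e-01 -8.13995289e-02  3.21844597e-01]
 [-3.20684239e-01 -2.73071877e-02 -9.46792446e-01]]
```

View pics/w1.png

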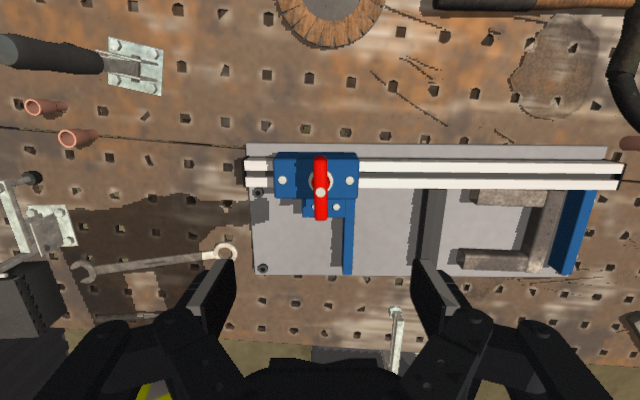

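Wrist view: the open fingers are aligned with the rail. The knob bar is vertical in the image at (320,156..220) with its centre screw at (320,192). Plate corners are at (247,143), (607,148) and (252,273).

Run:
```python
from h import *
c=cap('wrist')
P=[((-75,220),ray(c,252,273,.01)),((105,220),ray(c,247,143,.01)),((105,-210),ray(c,607,148,.01))]
a=np.array([p[0] for p in P])/1e3;b=np.array([p[1][:2] for p in P])
A=a-a.mean(0);B=b-b.mean(0);th=np.arctan2((A[:,0]*B[:,1]-A[:,1]*B[:,0]).sum(),(A*B).sum())
R=np.array([[np.cos(th),-np.sin(th)],[np.sin(th),np.cos(th)]]);t=b.mean(0)-R@a.mean(0)
print('yaw',th,'jig',t,'res',((a@R.T+t-b)*1e3).round(1).tolist())
print('knob pred',R@[.075,.14]+t,'dot',ray(c,320,192,.106))
print('bar ends',ray(c,320.5,220,.106),'edges',ray(c,314,200,.106),ray(c,327,200,.106))
hsv=cv2.cvtColor(c['pixels'],cv2.COLOR_RGB2HSV)
red=cv2.inRange(hsv,(0,150,80),(8,255,255))|cv2.inRange(hsv,(172,150,80),(180,255,255))
for v in range(160,220,8):
  u=np.where(red[v])[0];u=u[(u>300)&(u<340)];m=ray(c,u.mean(),v,.106);print(v,u.min(),u.max(),m[:2])
np.savez('jig.npz',R=R,t=t,th=th)
```

```text
yaw 0.06741419808510063 jig [0.51792062 0.0107017 ] res [[-1.6, -1.1], [1.9, 2.8], [-0.3, -1.7]]
knob pred [0.58331942 0.15543593] dot [0.58326258 0.14541399 0.106     ]
bar ends [0.55576339 0.14261766 0.106     ] edges [0.57508679 0.15027004 0.106     ] [0.57613038 0.13834009 0.106     ]
160 314 326 [0.61273194 0.14790407]
168 314 327 [0.60559269 0.14685443]
176 314 327 [0.598291   0.14623359]
184 313 329 [0.59090143 0.14515109]
192 314 327 [0.58330236 0.14495918]
200 315 327 [0.57564873 0.14384616]
208 315 327 [0.56781759 0.14317618]
216 315 327 [0.559845   0.14249409]
```

```bash
python3 -m crank '[-0.15,0.2,-3,0,0,0.015,0,0,-3,0,0,0,0,0,-3,0,0,0,0,0,-3,0,0,0,0,0,-2,0,0,0,0,0,-1.3,0,0,0,0,0,0,0,0,0]'
python3 -m crank '[0,0,0,0,0,0,0,0,0,0,0,0,0,0,0,0,0,0,0,0,0,0,0,0,0,0,0,0,0,0,0,0,0,0,0,0]' -1 40
```

```text
time_s: 3.1
eef_pos: [0.5827, 0.1452, 0.0768]
ee_rot: [[0.995, 0.102, -0.002], [0.102, -0.995, -0.0], [-0.002, 0.0, -1.0]]
ft_force: [-0.6, 0.2, 0.2]
grip_width: 0.0857
finger_force: 0.0
time_s: 3.7
eef_pos: [0.5838, 0.1447, 0.0789]
ee_rot: [[0.995, 0.101, 0.001], [0.101, -0.995, 0.0], [0.001, -0.0, -1.0]]
ft_force: [-1.3, -0.9, 4.5]
grip_width: 0.013
finger_force: 38.7
```

```bash
python3 -m crank '[0,0,0,0,0,0.1,0,0,0,0,0,0.1,0,0,0,0,0,0.1,0,0,0,0,0,0.1,0,0,0,0,0,0]'
python3 -m crank '[0,0,0,0,0,0.1,0,0,0,0,0,0.1,0,0,0,0,0,0.1,0,0,0,0,0,0.1,0,0,0,0,0,0.1,0,0,0,0,0,0.1,0,0,0,0,0,0.1,0,0,0,0,0,0.1,0,0,0,0,0,0]'
python3 -c "
from h import *
s=robot.read_state();print(s['ft_force'],s['ft_torque'],s['qpos'])"
```

```text
time_s: 4.2
eef_pos: [0.5839, 0.1446, 0.0788]
ee_rot: [[0.876, 0.483, 0.001], [0.483, -0.876, -0.0], [0.0, 0.0, -1.0]]
ft_force: [-0.9, -1.8, 4.3]
grip_width: 0.013
finger_force: 38.8
time_s: 5.1
eef_pos: [0.5839, 0.1446, 0.0788]
ee_rot: [[0.265, 0.964, 0.001], [0.964, -0.265, -0.0], [0.0, 0.001, -1.0]]
ft_force: [0.3, -3.2, 5.6]
grip_width: 0.0131
finger_force: 38.8
[ 0.25892795 -3.1754675   5.57333132] [-0.38584078  0.06072747 -0.02741278] [ 2.00459305e-01  3.99924319e-02  1.77405032e+00 -3.23623864e-04
  1.32678440e+00  4.68796301e-01]
```

```bash
python3 -m crank '[0,0,0,0,0,0,0.035,-0.5,0,0,0,0,0.07,-1,0,0,0,0,0.07,-1,0,0,0,0,0.035,-0.5,0,0,0,0,0,0,0,0,0,0]' -1 80
python3 -m crank '[0.07,-1,0,0,0,0,0.07,-1,0,0,0,0,0.07,-1,0,0,0,0,0.07,-1,0,0,0,0,0.07,-1,0,0,0,0,0.07,-1,0,0,0,0,0.035,-0.5,0,0,0,0,0,0,0,0,0,0]'
```

```text
time_s: 5.7
eef_pos: [0.5863, 0.1142, 0.0789]
ee_rot: [[0.269, 0.963, 0.001], [0.963, -0.269, -0.0], [0.0, 0.001, -1.0]]
ft_force: [0.6, -1.2, 6.1]
grip_width: 0.0121
finger_force: 79.6
time_s: 6.5
eef_pos: [0.5912, 0.0489, 0.0789]
ee_rot: [[0.269, 0.963, 0.002], [0.963, -0.269, -0.0], [0.0, 0.002, -1.0]]
ft_force: [6.2, -1.8, 3.9]
grip_width: 0.012
finger_force: 79.4
```

Run:
```python
from h import *
c=cap('wrist','w2.png');t=cap('top')
cv2.imwrite('pics/t2.png',cv2.resize(t['pixels'][165:255,235:395,::-1],None,fx=5,fy=5,interpolation=cv2.INTER_CUBIC))
```

```text
(no output)
```

View pics/w2.png

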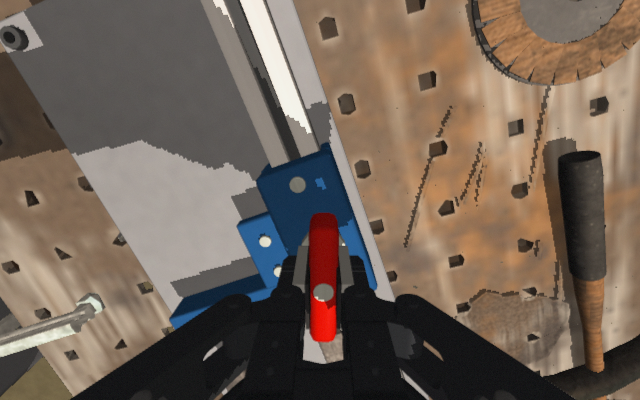

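The wrist view shows the stop sliding with the knob held at (322,290), bar nearly along the rail. A small side force says the rail yaw is nearer 0.08, so I'll correct for that.

```bash
python3 -m crank '[0.1,-0.5,0,0,0,0,0.08,-0.5,0,0,0,0,0.04,-0.5,0,0,0,0,0.04,-0.5,0,0,0,0,0.04,-0.5,0,0,0,0,0.04,-0.5,0,0,0,0,0.04,-0.5,0,0,0,0,0,0,0,0,0,0]'
python3 -m crank '[0.02,-0.3,0,0,0,0,0.02,-0.3,0,0,0,0,0,0,0,0,0,0]'
python3 -m crank '[0.01,-0.2,0,0,0,0,0.01,-0.1,0,0,0,0,0,0,0,0,0,0]'
python3 -c "
from h import *
t=cap('top')
cv2.imwrite('pics/t3.png',cv2.resize(t['pixels'][165:255,235:395,::-1],None,fx=5,fy=5,interpolation=cv2.INTER_CUBIC))"
```

```text
time_s: 7.4
eef_pos: [0.5941, 0.0142, 0.0789]
ee_rot: [[0.268, 0.963, 0.0], [0.963, -0.268, -0.0], [-0.0, 0.0, -1.0]]
ft_force: [-3.6, -1.1, 9.8]
grip_width: 0.0118
finger_force: 80.3
time_s: 7.7
eef_pos: [0.5945, 0.0085, 0.0789]
ee_rot: [[0.268, 0.963, 0.0], [0.963, -0.268, 0.0], [0.0, -0.0, -1.0]]
ft_force: [-2.8, 0.7, 9.5]
grip_width: 0.0115
finger_force: 80.3
time_s: 8.0
eef_pos: [0.5947, 0.0058, 0.0789]
ee_rot: [[0.268, 0.963, 0.0], [0.963, -0.268, 0.001], [0.001, -0.0, -1.0]]
ft_force: [-2.2, 3.6, 9.8]
grip_width: 0.0116
finger_force: 80.3
```

View pics/t3.png

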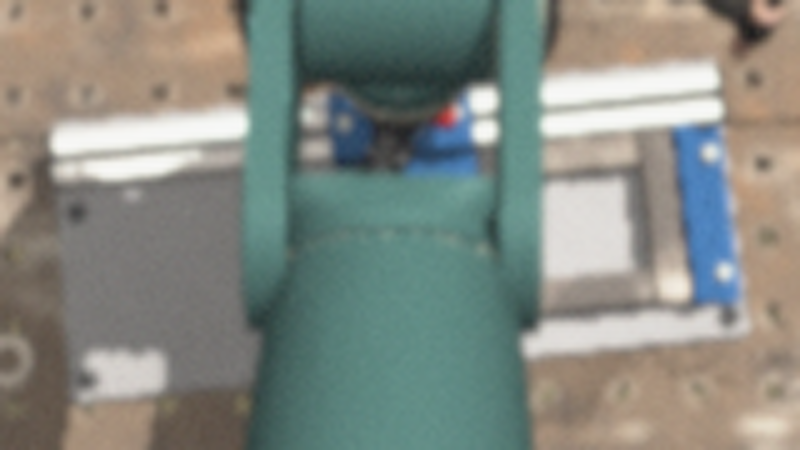

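The frame is nearly home: its web is at x≈680 against the stop face at ≈685. I'll creep on in small steps and watch the force.

```bash
for i in 1; do python3 -m crank '[0.01,-0.1,0,0,0,0,0.01,-0.1,0,0,0,0,0,0,0,0,0,0]'; python3 -m crank '[0.01,-0.1,0,0,0,0,0.01,-0.1,0,0,0,0,0,0,0,0,0,0]'; done | grep -E 'pos|ft'
```

```text
eef_pos: [0.5948, 0.0042, 0.0789]
ft_force: [-3.4, 6.1, 10.5]
eef_pos: [0.5949, 0.0039, 0.0789]
ft_force: [-5.3, 21.3, 11.0]
```

```bash
(python3 -m crank '[0,0,0,0,0,-0.1,0,0,0,0,0,-0.1,0,0,0,0,0,-0.1,0,0,0,0,0,-0.1,0,0,0,0,0,-0.1,0,0,0,0,0,-0.1,0,0,0,0,0,0]'; python3 -c "
from h import *
print('ft',robot.read_state()['ft_torque'])"
python3 -m crank '[0,0,0,0,0,-0.1,0,0,0,0,0,-0.1,0,0,0,0,0,-0.1,0,0,0,0,0,-0.1,0,0,0,0,0,-0.1,0,0,0,0,0,-0.1,0,0,0,0,0,0]'; python3 -c "
from h import *
print('ft',robot.read_state()['ft_torque'])") | grep -E 'pos|ft|rot'
```

```text
eef_pos: [0.5948, 0.0039, 0.0789]
ee_rot: [[0.767, 0.642, -0.001], [0.642, -0.767, 0.004], [0.002, -0.004, -1.0]]
ft_force: [-5.3, 21.3, 12.5]
ft [ 3.36612146  0.9875802  -0.08848207]
eef_pos: [0.5947, 0.004, 0.0789]
ee_rot: [[0.995, 0.096, -0.001], [0.096, -0.995, 0.004], [-0.0, -0.004, -1.0]]
ft_force: [-6.7, 21.5, 12.1]
ft [ 3.46550934  1.06312003 -0.11009492]
```

```bash
for i in 1 ; do python3 -m crank '[0,0,0,0,0,-0.03,0,0,0,0,0,0]'; python3 -c "
from h import *
print('ft',robot.read_state()['ft_torque'])"; python3 -m crank '[0,0,0,0,0,-0.03,0,0,0,0,0,0]';python3 -c "
from h import *
print('ft',robot.read_state()['ft_torque'])"; python3 -m crank '[0,0,0,0,0,-0.04,0,0,0,0,0,0]';python3 -c "
from h import *
print('ft',robot.read_state()['ft_torque'])"; done| grep -E 'pos|ft|rot'
```

```text
eef_pos: [0.5947, 0.004, 0.0789]
ee_rot: [[0.998, 0.07, -0.001], [0.07, -0.998, 0.004], [-0.0, -0.004, -1.0]]
ft_force: [-6.5, 21.4, 12.6]
ft [3.37690282 1.00641132 0.1730867 ]
eef_pos: [0.5947, 0.004, 0.0789]
ee_rot: [[0.999, 0.04, -0.001], [0.04, -0.999, 0.004], [-0.001, -0.004, -1.0]]
ft_force: [-8.0, 20.8, 12.8]
ft [3.39510024 1.09053223 0.71941822]
eef_pos: [0.5947, 0.004, 0.079]
ee_rot: [[1.0, 0.0, -0.001], [0.0, -1.0, 0.004], [-0.001, -0.004, -1.0]]
ft_force: [-9.0, 20.7, 12.9]
ft [3.33614666 1.16697948 1.48754291]
```

```bash
(python3 -m crank '[0,0.1,0,0,0,0.03,0,0.13,0,0,0,0.03,0,0,0,0,0,0]'; python3 -c "
from h import *
print('ft',robot.read_state()['ft_torque'])"
python3 -m crank '[0,0,0,0,0,0,0,0,0,0,0,0,0,0,0,0,0,0,0,0,0,0,0,0,0,0,0,0,0,0]' 1
python3 -m crank '[0,0,2,0,0,0,0,0,4,0,0,0,0,0,4,0,0,0,0,0,4,0,0,0,0,0,4,0,0,0,0,0,0,0,0,0]' )| grep -E 'pos|ft|rot|wid'
python3 - <<'E'
from h import *
c=cap('wrist','w4.png')
hsv=cv2.cvtColor(c['pixels'],cv2.COLOR_RGB2HSV)
red=cv2.inRange(hsv,(0,150,80),(8,255,255))|cv2.inRange(hsv,(172,150,80),(180,255,255))
m=[]
for v in range(0,400,6):
  u=np.where(red[v])[0]
  if len(u)>5: m.append(ray(c,u.mean(),v,.106)[:2])
m=np.array(m);p=np.polyfit(m[:,0],m[:,1],1);print('bar angle',np.arctan(p[0]),m.mean(0))
E
```

```text
eef_pos: [0.5947, 0.0044, 0.0789]
ee_rot: [[0.998, 0.061, -0.001], [0.061, -0.998, 0.0], [-0.001, -0.001, -1.0]]
ft_force: [-7.0, 5.4, 12.1]
grip_width: 0.0116
ft [0.64782066 1.23656507 0.32426737]
eef_pos: [0.5951, 0.0039, 0.0782]
ee_rot: [[0.998, 0.06, -0.0], [0.06, -0.998, -0.0], [-0.0, 0.0, -1.0]]
ft_force: [-0.4, 0.5, -0.1]
grip_width: 0.0819
eef_pos: [0.5964, 0.004, 0.2646]
ee_rot: [[0.998, 0.061, 0.008], [0.061, -0.998, -0.0], [0.008, 0.001, -1.0]]
ft_force: [-0.6, -0.1, -0.4]
grip_width: 0.0855
bar angle 0.08469937233355859 [0.59897816 0.00485286]
```

View pics/w4.png

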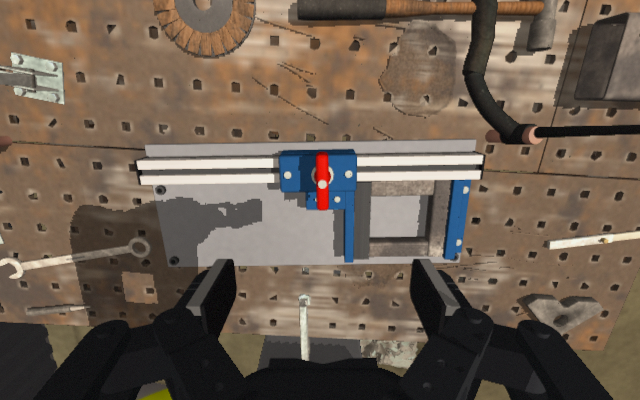

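The wrist view shows the stop closed up: tube at (362,220) against the stop bar (349,225) and the legs, with the knob square. I'll zoom in to check for gaps.

```bash
python3 -c "
import cv2
p=cv2.imread('pics/w4.png')[140:275,330:490];cv2.imwrite('pics/w4c.png',cv2.resize(p,None,fx=4.4,fy=4.4,interpolation=cv2.INTER_CUBIC))"
```

```text
(no output)
```

View pics/w4c.png

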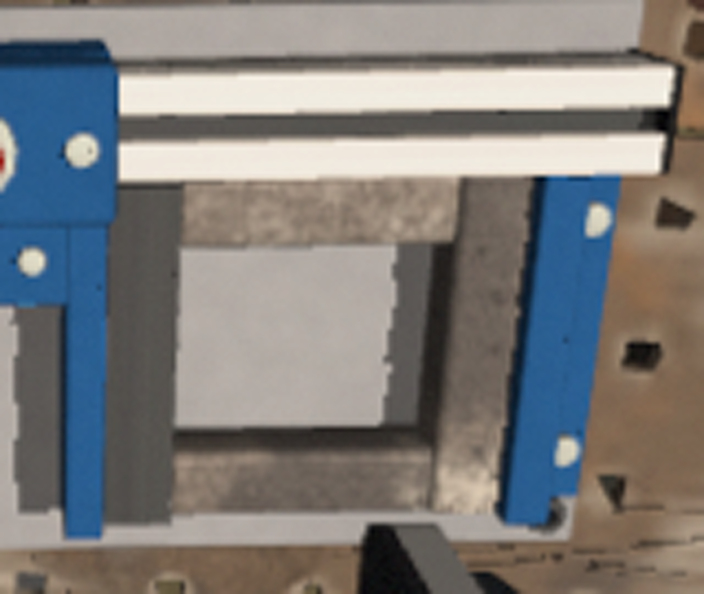

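The crop shows no visible gaps. The tube meets both legs at x≈178, the web meets the end stop at x≈520, and the stop bar meets the tube at x≈107.

```bash
python3 -c "
from rig import robot
print(robot.read_state()['time_s']);print(robot.job_done())"
```

```text
12.1
the job is handed in; nothing more can be done
None
```

The job is handed in at 12.1 s: I loosened the knob, slid the stop until the tube and U frame closed up against the end stop with no visible gaps, turned the knob to its end of turn, and left the tools alone.

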